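Tip the tube block onto the warmer and start it

ROBOT

A 6-joint arm with a two-finger parallel gripper is mounted at the origin on the work surface. World frame = base frame: x ahead of the robot, y to its left, z up, the work surface at z = 0. Lengths are in m, angles in degrees, forces in N, time in s.
With the tool pointing down it reaches from about 0.4 to 0.825 m from the base axis. Payload 7 kg.
Tool frame: the origin (TCP) lies midway between the tips of the shut fingers; the grasp point (between the pads) lies 19 mm behind it; z points along the fingers, y is the direction in which the jaws open and shut (so a half turn about z gives the same grasp; the last joint's range is limited). The gripper opens to 88 mm and grips with 3 to 60 N. Pads are 19 mm wide; open, the fingers measure 130 mm over their backs; the gripper's body (78 mm by 193 mm) begins 47 mm behind the grasp point.
Start: joints at [92.768, 20.546, 0.682, 0, -70.136, -16.507], TCP at [0.16, 0.656, 0.227] pointing down, gripper open.
Joint ranges: [-176.03, 176.03], [-82.01, 121.73], [-58.28, 71.71], [-173.87, 95.51], [-174.79, -0.11], [-173.66, 173.66]. Speed limits (degrees/s): [136.94, 136.94, 172.46, 180, 180, 180].

INTERFACE

Orientations are given as [roll, pitch, yaw] about the fixed x, y, z axes, in that order (R = Rz(yaw) Ry(pitch) Rx(roll)).
In Python, from plant import sensors, cams, job gives the robot as it stands.
- The arm moves only by the tool move_arm, never from a script. Its argument "commands" is a list of rows, each a list of 7 numbers: the finger opening in cm, from 0 to 8.76, then the shift along the tool's x, y, z in cm, then the turn, a rotation vector about the tool's x, y, z in rad. In form: [[hand, x, y, z, wx, wy, wz], ...]. A call has exactly 8 rows; each row is the pose to reach, as a shift and turn from the pose commanded when the call began, along the tool's axes at that moment; what a row does not reach only later rows make up. A row lasts 1/8 s, in which the tool goes at most 62.5 mm and 10.7 degrees, less where a joint would pass 70% of its speed; a pose out of reach is approached as far as the arm can. A call with a gripper value outside its range is refused whole. The fingers move at their own pace and stop on an object; the grip force is fixed at half the most. Time passes only in rows, so rows that repeat a pose let the fingers close, or fill a call up. It gives the time, the measured TCP pose, the force and the opening at its end, in the units of the state.
- sensors.get_obs(): the state, without advancing time (a new reading comes with each control period).
- cams.snapshot(name): name is "side" or "top" or "wrist"; returns a dict with "frame" (400x640x3 uint8, red, green, blue), "camera_matrix" (3x3 intrinsics, pixels), "R" (3x3) and "t" (3): a world point X has camera coordinates R X + t. Camera axes: x right, y down, z forward; pixel columns grow to the right and rows downward; lengths in m; the calibration is good to about 2 mm. A picture is of the moment at which its call begins. There is no depth.
- job.close_job(): hands the job in, once; it reports no verdict.
The state is a dict: "clock": time; "joint_pos": joint angles; "qvel": joint speeds; "tau": joint torques, N m; "tool_pos": TCP position; "orientation": TCP orientation; "force": force on the tool from outside, world axes, zero at the start; "moment": the same for the moment, N m; "opening": finger opening in m.
Only numpy, scipy, OpenCV 4.12 (cv2) and the standard library are available. Lean on these libraries where they do the work, as an engineer would, in place of code of your own. Each camera call takes 0.05 s, during which the arm holds its last target.

TASK

The blue tube block is standing on its side on the bench in front of the plate warmer, its wells facing the robot. Without picking it up, push it against the front edge of the warmer's plate and tip it over onto the plate so that its wells face up, then push it fully home, flush against the stop at the back of the plate, and about in the middle of it. After that, slide the yellow safety catch on the start box fully aside, press the green button it uncovered right down and let go, leaving the catch open and the tip box, tube rack and bottle where they are.

Things in the scene. Friction and masses are not known exactly. Their poses are not given: they have to be found in the camera images.
- warmer: The fixed plate warmer. Origin on the bench under the middle of its front edge; x level, away from the robot, to its back stop; y left along the edge. Steel plate 10 mm high, 150 mm wide, 84 mm deep from its front edge to the stop; behind it a pale housing 66 mm deep, 160 mm wide, top 32 mm above the bench, whose upright front face is the stop.
- plate_edge (a point): Middle of the top front edge of the warmer's plate, 10 mm above the bench: an upright 10 mm step along the warmer's y, against which the block stops and pivots. Axes as the warmer's.
- stop (a point): Middle of the upright front face of the pale housing (the back stop), 84 mm behind the plate's front edge, 21 mm above the bench; axes as the warmer's.
- block_center (a point): Centre of the loose blue metal block: 64 mm along its x, 90 along y, 72 along z; 0.5 to 0.9 kg. At the start it stands on the bench, z up, its +x face about 8 to 30 mm before the plate's edge and roughly parallel to it. Its 12 dark wells are in its -x face, towards the robot. Tipped a quarter turn over +x it lies 64 mm high, wells up; past about 50 degrees of tip it falls on by itself.
- wells (a point): Centre of the block's face with the wells, 32 mm from the block's centre to its own -x; axes as the block's. 74 mm above the bench when the block lies on the plate, wells up.
- startbox: Fixed pale start box, 100 mm along x, 120 along y, deck 40 mm above the bench, origin under its middle; x away from the robot, y left, z up, turned with the box. Stands left or right of the warmer. The button is on its centre line, 35 mm to -y of its middle; two rails, 60 mm apart in the clear along x and 62 mm above the bench, flank the button and carry the catch.
- catch_tab (a point): Middle of the top of the yellow catch's upright tab: 36 mm along x, 8 along y, standing 24 mm above the catch's flat plate (60 by 44 mm, top 66.5 mm above the bench, reaching from 40 mm on the tab's -y side to 4 mm on its +y side, from the tab's middle). The catch slides along the start box's y with about 1.5 N and stays where left. Axes as the start box's.
- catch (a joint): Travel of the safety catch in m: 0 to 0.008 at the start (button covered), 0.055 fully open (its end stop), growing towards +y of the start box.
- button_top (a point): Centre of the top of the green start button when not pressed, 62 mm above the bench, 32 mm across, pressed straight down; covered by the catch at the start. Axes as the start box's.
- start (a joint): Travel of the green button in m: 0 at rest, 0.006 fully pressed (about 5 N); springs back.
- tipbox: Bystander: blue pipette-tip box with a pale lid, 85 by 120 mm and 66 mm high, origin under its middle. It and the start box may stand either on the left or on the right of the warmer.
- tuberack: Bystander: dark green rack with eight yellow-capped tubes, 70 by 110 mm and 65 mm high, origin under its middle.
- bottle: Bystander: clear square bottle, 60 by 60 mm and 120 mm high with a white cap, origin under its middle.

How it is judged (in metres and radians):
On the way, in this order (a step that is already met when the one before it is completed fails the run):
1. the block leans over, tipped 20 to 70 degrees against the plate's front edge (angle between block_center's own z axis and vertical between 0.35 and 1.22 rad and angle between block_center's own x axis and vertical above 1.9 rad and x of block_center in the frame of plate_edge between -0.05 and 0.04 m).
2. the block lies on the plate, wells up, flush against the stop and about in the middle (height (world z) of wells between 0.071 and 0.077 m and angle between block_center's own x axis and vertical above 3.05 rad and x of block_center in the frame of stop between -0.041 and -0.033 m and y of block_center in the frame of stop between -0.03 and 0.03 m and angle between the y axis of block_center and the y axis of stop, either way round below 0.07 rad), for 0.2 s.
3. the safety catch is slid fully aside (value of joint catch above 0.048 m), for 0.1 s.
4. the green button is pressed right down (value of joint start above 0.0045 m).
At the end, for the whole second after the job is handed in: The block lies flat on the plate, wells up (face centre 71 to 77 mm above the bench, within 5 degrees), against the back stop within 5 mm, square to it within 4 degrees, its centre within 30 mm of the stop's middle; the catch is open at least 48 mm of 55; the button has sprung back (all of step 2 and value of joint catch above 0.048 m and value of joint start below 0.0015 m); the robot touches nothing.
It fails at once if the block is picked up: its centre rises more than 85 mm above the bench (height (world z) of block_center above 0.085 m).
It fails at once if the tip box, tube rack or bottle is moved more than 20 mm (distance of any of tipbox, tuberack, bottle from where it was at the start of the episode above 0.02 m).
It also fails if it takes over 61 s, if anything falls off the work surface, if the arm or the gripper's body presses on something with over 40 N, if the wrist force passes 120 N, or if a joint passes its speed limit or range.

## Working session

There is one attempt and no reset: what is moved stays moved. The work goes in short steps, Python scripts to look and compute and a tool call to move; the robot and the scene stay as the last step left them, time stands still between calls to the robot, and variables do not carry over. Pictures are saved under pics/ and viewed, and the job is handed in when it is done.

Besides the shell and the picture viewer there is one more tool, called as a command line: name --pt "numbers of a row" for each row, then --argument value for the rest. move_arm: Moves the arm, as the interface text tells. Its arguments: {"type":"object","properties":{"commands":{"type":"array"}},"required":["commands"]}

```bash
ls; mkdir -p pics; python3 - <<'E'
from plant import sensors,cams
import cv2,pickle
print(sensors.get_obs())
d={}
for n in ("side","top","wrist"):
    s=cams.snapshot(n); d[n]=s
    cv2.imwrite(f"pics/{n}0.png",s["frame"][:,:,::-1])
    print(n,s["camera_matrix"],s["R"],s["t"])
pickle.dump(d,open("s0.pkl","wb"))
E
```

```text
pics
{'clock': 0.0, 'joint_pos': array([ 9.27666624e+01,  2.05916372e+01,  6.34242239e-01, -2.11295700e-02,
       -7.01356487e+01, -1.65070733e+01]), 'qvel': array([ 0.00551735,  0.0395571 , -0.08343033,  0.05390724, -0.15897515,
        0.03676512]), 'tau': array([ 4.15470122e-04, -5.82717884e+01,  2.93056834e+01,  6.99736968e+00,
        6.95154449e-03, -1.45626946e-04]), 'tool_pos': array([0.16022981, 0.65520476, 0.22562079]), 'orientation': array([ 1.79905147e+02, -7.39507592e-03, -1.37476007e+01]), 'force': array([ 0.21953025, -0.08532951, -0.72671163]), 'moment': array([-0.02995399, -0.03522988, -0.02297732]), 'opening': 0.08761657583058512}
side [[502.4242353    0.         319.30283851]
 [  0.         502.4242353  201.75609391]
 [  0.           0.           1.        ]] [[ 0.99171822 -0.12796922 -0.01090203]
 [-0.08688738 -0.60598461 -0.79071691]
 [ 0.09458097  0.78511561 -0.61208489]] [-0.6194046   0.09343935  0.95715634]
top [[411.57173246   0.         319.31037606]
 [  0.         411.57173246 202.13841913]
 [  0.           0.           1.        ]] [[-0.02231741 -0.99937534  0.02740198]
 [-0.99663151  0.02007591 -0.07951477]
 [ 0.07891498 -0.02908424 -0.99645699]] [-0.02168688  0.63107851  0.97041552]
wrist [[334.18158447   0.         315.68056933]
 [  0.         334.18158447 201.90226794]
 [  0.           0.           1.        ]] [[-0.23725958 -0.97144491  0.00163614]
 [-0.93166559  0.22802052  0.28285308]
 [-0.27514926  0.06558527 -0.95916185]] [ 0.67355686 -0.03368201  0.39228439]
```

View pics/side0.png

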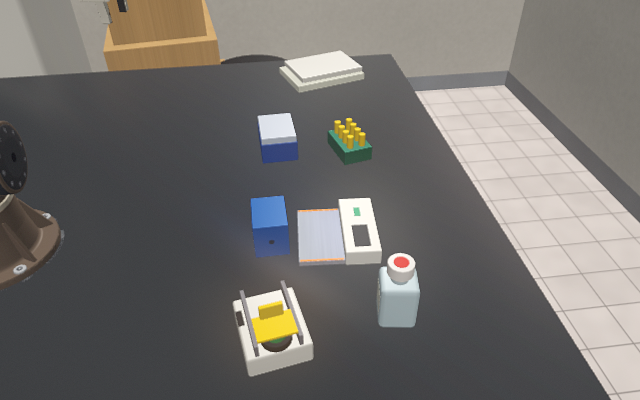

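View pics/top0.png

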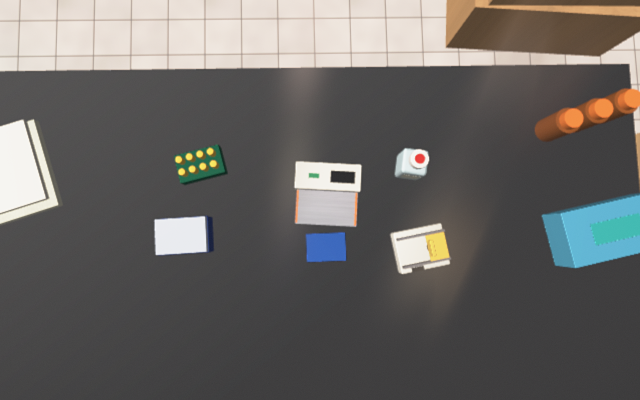

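View pics/wrist0.png

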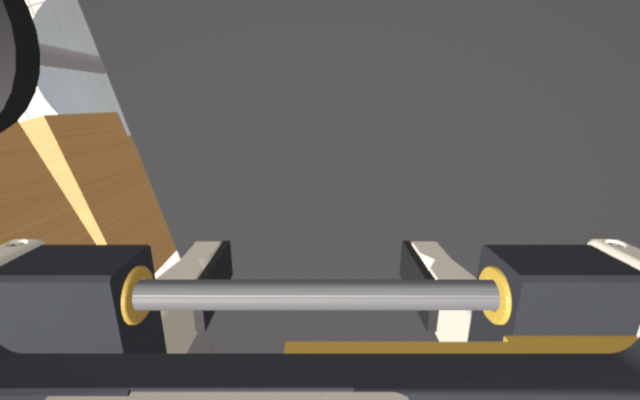

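```bash
python3 - <<'E'
import cv2,pickle
d=pickle.load(open("s0.pkl","rb"))
t=d["top"]["frame"][:,:,::-1]; s=d["side"]["frame"][:,:,::-1]
cv2.imwrite("pics/t1.png",cv2.resize(t[150:280,285:460],None,fx=4.5,fy=4.5,interpolation=cv2.INTER_CUBIC))
cv2.imwrite("pics/s1.png",cv2.resize(s[185:275,240:390],None,fx=5.3,fy=5.3,interpolation=cv2.INTER_CUBIC))
cv2.imwrite("pics/s2.png",cv2.resize(s[275:375,225:325],None,fx=6,fy=6,interpolation=cv2.INTER_CUBIC))
E
```

```text
(no output)
```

View pics/t1.png

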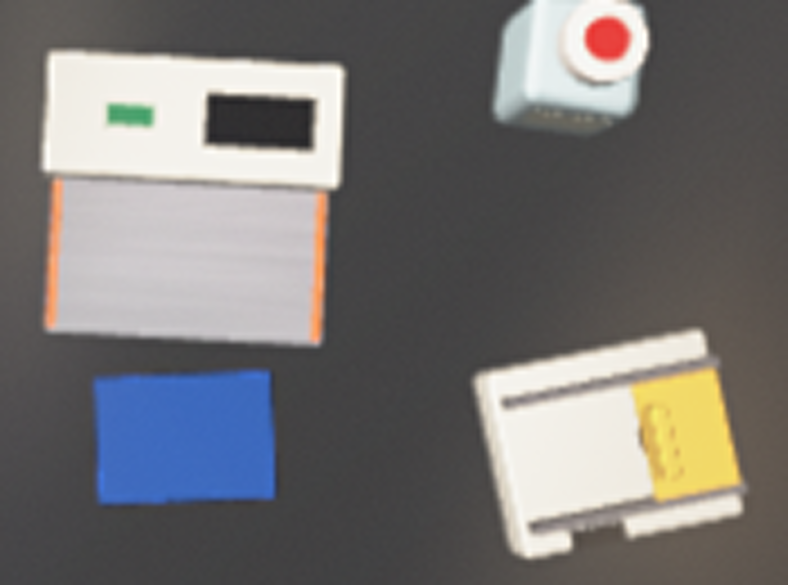

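View pics/s1.png

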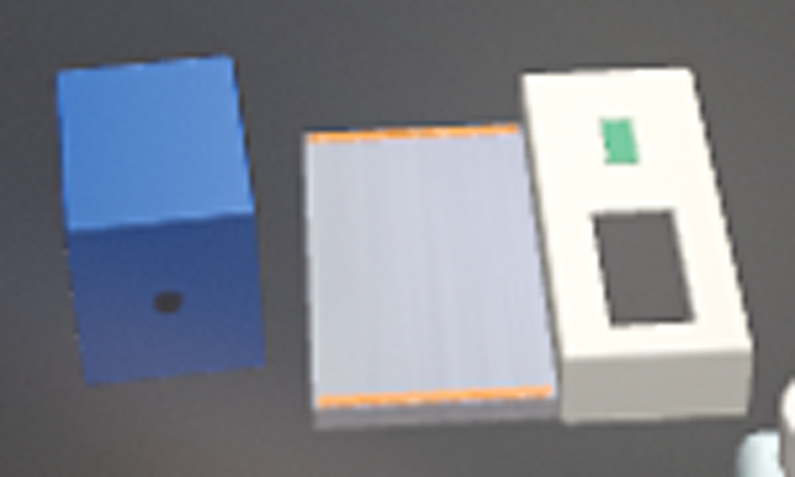

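View pics/s2.png

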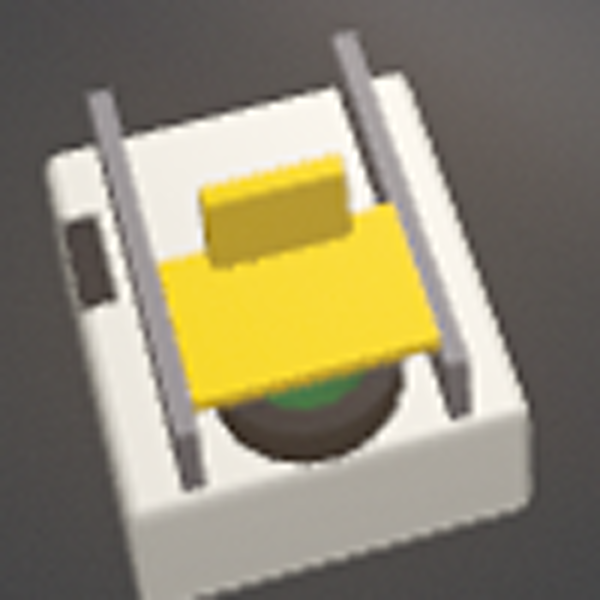

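```bash
cat > h.py <<'E'
import numpy as np,pickle
from scipy.optimize import least_squares
def proj(s,X):
    c=s["R"]@np.asarray(X).T+np.asarray(s["t"])[:,None]
    p=s["camera_matrix"]@c
    return (p[:2]/p[2]).T
def fit(obs,p0):
    # obs: list of (snap,(u,v),(x,y,z) mm-in-m local)
    def w(p,X): 
        c,s=np.cos(p[2]),np.sin(p[2]); return np.array([p[0]+c*X[0]-s*X[1],p[1]+s*X[0]+c*X[1],X[2]])
    f=lambda p: np.concatenate([proj(s,[w(p,X)])[0]-uv for s,uv,X in obs])
    r=least_squares(f,p0,loss="soft_l1"); return r.x,f(r.x).reshape(-1,2)
def crop(u,v,x0,y0,k): return np.array([x0+(u+.5)/k-.5,y0+(v+.5)/k-.5])
E
python3 - <<'E'
from h import *
d=pickle.load(open("s0.pkl","rb"));T=d["top"];S=d["side"]
t=lambda u,v:(T,crop(u,v,285,150,4.5)); a=lambda u,v:(S,crop(u,v,240,185,5.3)); b=lambda u,v:(S,crop(u,v,225,275,6))
mk=lambda L:[(*p,np.array(X)/1000) for p,X in L]
W=mk([(t(46,330),(0,75,10)),(t(321,345),(0,-75,10)),(t(42,172),(84,80,32)),(t(340,188),(84,-80,32)),(t(345,66),(150,-80,32)),(t(48,50),(150,80,32)),
(a(305,135),(0,75,10)),(a(315,405),(0,-75,10)),(a(523,73),(84,80,32)),(a(563,355),(84,-80,32)),(a(690,68),(150,80,32)),(a(750,348),(150,-80,32))])
B=mk([(t(95,378),(32,45,72)),(t(270,371),(32,-45,72)),(t(275,497),(-32,-45,72)),(t(100,503),(-32,45,72)),
(a(57,72),(-32,45,72)),(a(232,57),(32,45,72)),(a(250,213),(32,-45,72)),(a(70,230),(-32,-45,72)),(a(88,382),(-32,-45,0)),(a(262,365),(32,-45,0))])
C=mk([(t(632,382),(30,4,66.5)),(t(715,370),(30,-40,66.5)),(t(742,487),(-30,-40,66.5)),(t(655,500),(-30,4,66.5)),
(b(160,265),(-30,4,66.5)),(b(400,207),(30,4,66.5)),(b(442,340),(30,-40,66.5)),(b(192,403),(-30,-40,66.5))])
X=mk([(t(475,375),(50,60,40)),(t(703,330),(50,-60,40)),(t(510,555),(-50,60,40)),(t(745,510),(-50,-60,40)),
(b(48,158),(-50,60,40)),(b(403,75),(50,60,40)),(b(528,415),(50,-60,40)),(b(138,520),(-50,-60,40))])
for n,o in zip("WBCX",(W,B,C,X)):
    p,r=fit(o,[.55,0,0]); print(n,p[:2].round(4),np.degrees(p[2]).round(2)); print(np.round(r,1).tolist())
    for s in (T,S):
        q,_=fit([k for k in o if k[0] is s],[.55,0,0]); print('  ',q[:2].round(4),np.degrees(q[2]).round(2))
    globals()['p'+n]=p
def loc(p,q):
    c,s=np.cos(p[2]),np.sin(p[2]); e=q[:2]-p[:2]; return np.round([c*e[0]+s*e[1],-s*e[0]+c*e[1],np.degrees(q[2]-p[2])],4)
print("block in warmer",loc(pW,pB)," catch in box",loc(pX,pC))
E
```

```text
W [ 0.5766 -0.047 ] -4.17
[[-1.0, -0.0], [-0.9, -0.2], [-0.5, -0.2], [-0.5, -0.2], [-0.5, -0.1], [-0.4, -0.2], [-0.2, 0.5], [-0.4, 1.4], [-0.5, 0.5], [-0.5, 1.7], [0.3, 0.1], [1.1, 1.3]]
   [ 0.5762 -0.0488] -4.01
   [ 0.5773 -0.0441] -4.23
B [ 0.5246 -0.0443] 0.8
[[-0.9, -0.3], [-0.6, -0.2], [-0.6, -0.1], [-1.1, 0.0], [-0.3, 0.2], [0.1, -0.1], [1.0, 0.5], [-1.0, 0.9], [-0.8, 1.6], [0.7, 1.1]]
   [ 0.5242 -0.0462] 0.84
   [ 0.5249 -0.0421] 0.71
C [ 0.5176 -0.2852] 8.84
[[-0.5, 0.1], [-0.5, -0.5], [-1.4, -0.9], [-0.5, -0.4], [-0.2, -0.1], [-0.5, 0.4], [-0.2, 1.3], [-0.0, 0.8]]
   [ 0.5166 -0.2867] 8.64
   [ 0.5179 -0.2841] 9.15
X [ 0.5155 -0.2725] 10.25
[[1.2, -0.7], [-0.8, -0.8], [2.4, 0.8], [-0.8, 0.5], [-0.8, -0.7], [0.6, -1.4], [1.3, -0.0], [-1.3, 0.8]]
   [ 0.5155 -0.2715] 9.67
   [ 0.5157 -0.2729] 10.49
block in warmer [-5.2100e-02 -1.1000e-03  4.9754e+00]  catch in box [-2.0000e-04 -1.2800e-02 -1.4077e+00]
```

```bash
cat >> h.py <<'E'
def rel(cur,yaw,tgt,nyaw):
    """cm shift in tool axes (tool down at yaw deg) and wz"""
    y=np.radians(yaw);e=(np.array(tgt)-cur)*100
    return np.round([np.cos(y)*e[0]+np.sin(y)*e[1],np.sin(y)*e[0]-np.cos(y)*e[1],-e[2]],2).tolist()+[round(-np.radians(nyaw-yaw),3)]
def abs_(cur,yaw,s,wz=0):
    y=np.radians(yaw);s=np.array(s)/100
    return [round(v,4) for v in (cur[0]+np.cos(y)*s[0]+np.sin(y)*s[1],cur[1]+np.sin(y)*s[0]-np.cos(y)*s[1],cur[2]-s[2],yaw-np.degrees(wz))]
def wpt(x,y,z,W=(0.5766,-0.047,-4.1)):
    a=np.radians(W[2]);return [W[0]+np.cos(a)*x-np.sin(a)*y,W[1]+np.sin(a)*x+np.cos(a)*y,z]
E
python3 - <<'E'
from h import *
c=[.16,.656,.227]
for p in ([.33,.45,.22],[.42,.25,.2],[.445,.1,.18]):print(rel(c,-13.74,p,-4.1))
print(wpt(-.125,0,.12), rel(c,-13.74,wpt(-.125,0,.12),-4.1))
E
```

```text
[21.41, 15.97, 0.7, np.float64(-0.168)]
[34.9, 33.26, 2.7, np.float64(-0.168)]
[40.89, 47.24, 4.7, np.float64(-0.168)]
[np.float64(0.451919902133632), np.float64(-0.03806281945841426), 0.12] [44.84, 60.49, 10.7, np.float64(-0.168)]
```

move_arm --pt "5 5.3 4 0.2 0 0 -0.04" --pt "5 10.7 8 0.4 0 0 -0.08" --pt "5 16 12 0.5 0 0 -0.12" --pt "5 21.4 16 0.7 0 0 -0.168" --pt "5 24.8 20.3 1.2 0 0 -0.168" --pt "5 28.2 24.6 1.7 0 0 -0.168" --pt "5 31.5 29 2.2 0 0 -0.168" --pt "5 34.9 33.3 2.7 0 0 -0.168"

```text
clock: 1.15
tool_pos: [0.4206, 0.2474, 0.1995]
orientation: [-180.0, -0.0, -4.1]
force: [2.0, 0.4, 0.7]
opening: 0.0499
```

```bash
python3 - <<'E'
from h import *
c=abs_([.16,.656,.227],-13.74,[34.9,33.3,2.7],-.168);print(c)
for p in (wpt(-.125,0,.12),wpt(-.125,0,.03),wpt(-.105,0,.03)):print(p,rel(c[:3],c[3],p,-4.1))
E
```

```text
[np.float64(0.4199), np.float64(0.2496), np.float64(0.2), np.float64(-4.1143)]
[np.float64(0.451919902133632), np.float64(-0.03806281945841426), 0.12] [5.26, 28.46, 8.0, np.float64(-0.0)]
[np.float64(0.451919902133632), np.float64(-0.03806281945841426), 0.03] [5.26, 28.46, 17.0, np.float64(-0.0)]
[np.float64(0.47186871779225087), np.float64(-0.03949276834506798), 0.03] [7.26, 28.46, 17.0, np.float64(-0.0)]
```

move_arm --pt "5 1 5.5 1 0 0 0" --pt "5 2 11 2 0 0 0" --pt "5 3 16.5 3 0 0 0" --pt "5 4 22 5 0 0 0" --pt "5 5.3 28 8 0 0 0" --pt "5 5.3 28.5 12 0 0 0" --pt "5 5.3 28.5 16 0 0 0" --pt "5 5.3 28.5 17.5 0 0 0"

```text
clock: 2.15
tool_pos: [0.451, -0.0398, 0.0224]
orientation: [179.9, 0.2, -4.2]
force: [0.3, 1.1, 0.3]
opening: 0.05
```

```bash
cat > snap.py <<'E'
import sys,cv2,pickle
from plant import sensors,cams
tag=sys.argv[1];o=sensors.get_obs()
print(round(o["clock"],2),o["tool_pos"].round(4),o["orientation"].round(1),o["force"].round(1))
B={"side":(185,275,240,390,5.3),"top":(150,280,285,460,4.5),"wrist":(0,400,0,640,1)}
if "box" in sys.argv: B["side"]=(270,380,215,335,5)
d={}
for n in sys.argv[2].split(","):
    s=cams.snapshot(n);d[n]=s;a,b,c,e,k=B[n]
    cv2.imwrite(f"pics/{tag}_{n}.png",cv2.resize(s["frame"][a:b,c:e,::-1],None,fx=k,fy=k,interpolation=cv2.INTER_CUBIC))
pickle.dump(d,open(tag+".pkl","wb"))
E
python3 snap.py a side,top
```

```text
2.15 [ 0.451  -0.0398  0.0224] [179.9   0.2  -4.2] [0.3 1.1 0.3]
```

View pics/a_side.png

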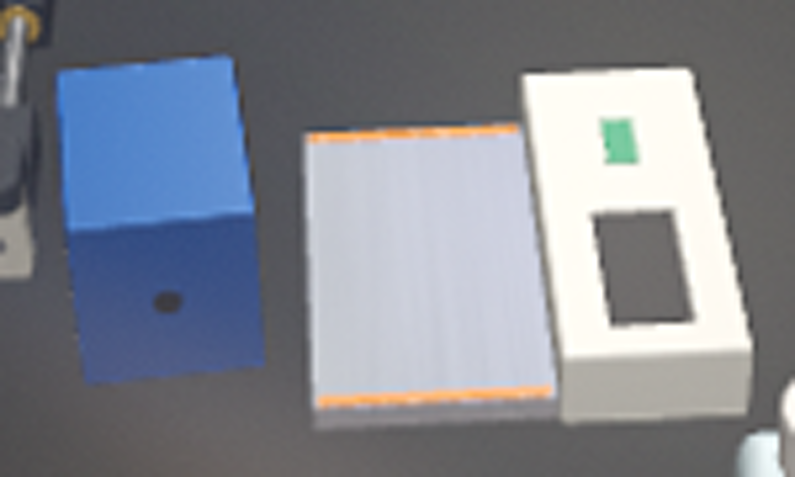

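View pics/a_top.png

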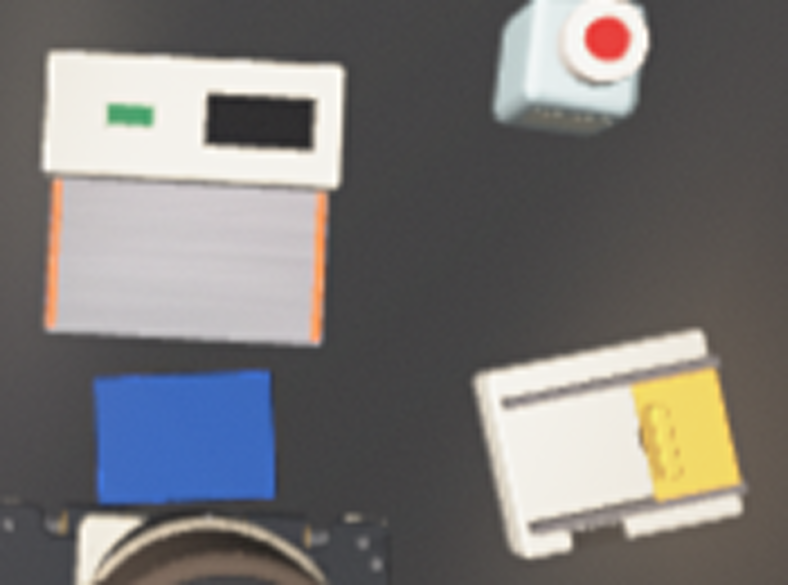

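move_arm --pt "5 1.2 0 0 0 0 0" --pt "5 2 0 0 0 0 0" --pt "5 2.5 0 0 0 0 0" --pt "5 3 0 0 0 0 0" --pt "5 3.4 0 0 0 0 0" --pt "5 3.8 0 0 0 0 0" --pt "5 4.2 0 0 0 0 0" --pt "5 4.5 0 0 0 0 0"

```text
clock: 3.25
tool_pos: [0.4976, -0.0421, 0.0245]
orientation: [180.0, 0.0, -4.1]
force: [-2.9, -0.6, 1.0]
opening: 0.0502
```

```bash
python3 snap.py b side,top
```

```text
3.25 [ 0.4976 -0.0421  0.0245] [180.    0.   -4.1] [-2.9 -0.6  1. ]
```

View pics/b_side.png

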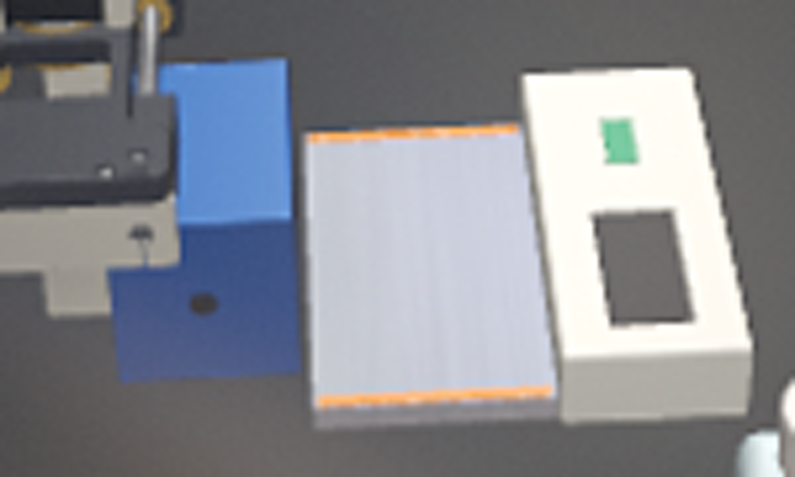

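View pics/b_top.png

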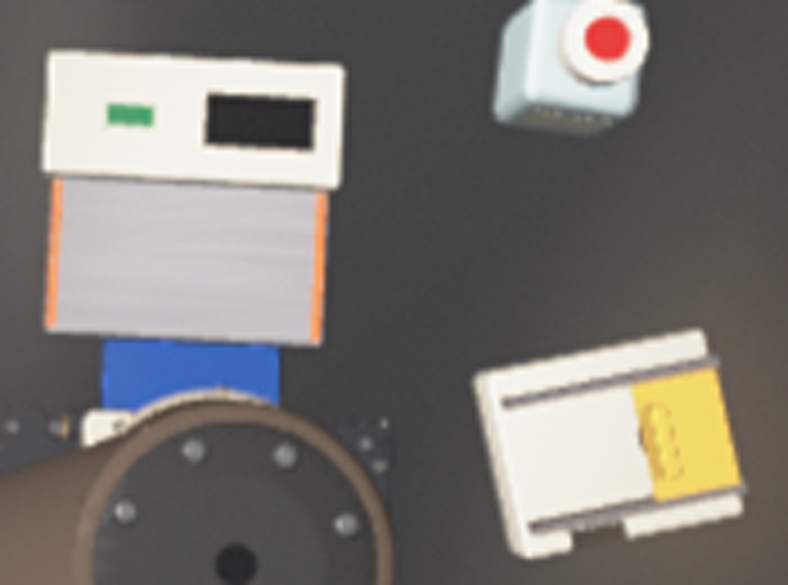

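move_arm --pt "5 0.1 0 0 0 0 0" --pt "5 0.2 0 0 0 0 0" --pt "5 0.3 0 0 0 0 0" --pt "5 0.4 0 0 0 0 0" --pt "5 0.5 0 0 0 0 0" --pt "5 0.6 0 0 0 0 0" --pt "5 0.7 0 0 0 0 0" --pt "5 0.7 0 0 0 0 0"

```text
clock: 4.35
tool_pos: [0.5017, -0.0427, 0.0241]
orientation: [180.0, 0.3, -4.2]
force: [-11.7, 3.8, 6.8]
opening: 0.05
```

move_arm --pt "5 -0.8 0 0 0 0 0" --pt "5 -1 0 -1.5 0 0 0" --pt "5 -1 0 -3.5 0 0 0" --pt "5 -0.6 0 -3.5 0 0 0" --pt "5 -0.2 0 -3.5 0 0 0" --pt "5 0.2 0 -3.9 0 0 0" --pt "5 0.5 0 -4.2 0 0 0" --pt "5 0.8 0 -4.5 0 0 0"

```text
clock: 5.35
tool_pos: [0.5113, -0.0433, 0.0688]
orientation: [180.0, 0.2, -4.1]
force: [-3.5, 1.6, 0.5]
opening: 0.0501
```

```bash
python3 snap.py c side,top
```

```text
5.35 [ 0.5113 -0.0433  0.0688] [180.    0.2  -4.1] [-3.5  1.6  0.5]
```

View pics/c_side.png

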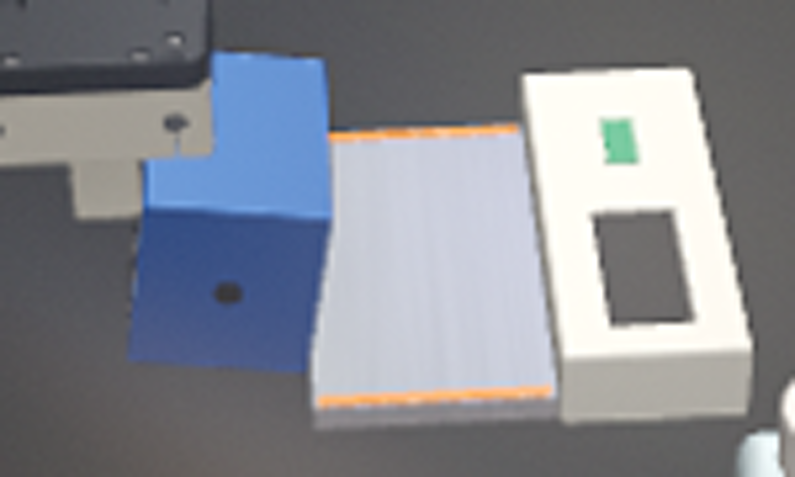

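move_arm --pt "5 0.5 0 -0.5 0 0 0" --pt "5 1.1 0 -0.9 0 0 0" --pt "5 1.7 0 -1.2 0 0 0" --pt "5 2.4 0 -1.5 0 0 0" --pt "5 3 0 -1.7 0 0 0" --pt "5 3.7 0 -1.9 0 0 0" --pt "5 4 0 -2 0 0 0" --pt "5 4.2 0 -2 0 0 0"

```text
clock: 6.45
tool_pos: [0.5547, -0.0461, 0.0896]
orientation: [-180.0, -0.0, -4.1]
force: [-0.4, 0.3, 2.5]
opening: 0.0499
```

```bash
python3 snap.py d side,top
```

```text
6.45 [ 0.5547 -0.0461  0.0896] [-180.    -0.    -4.1] [-0.4  0.3  2.5]
```

View pics/d_side.png

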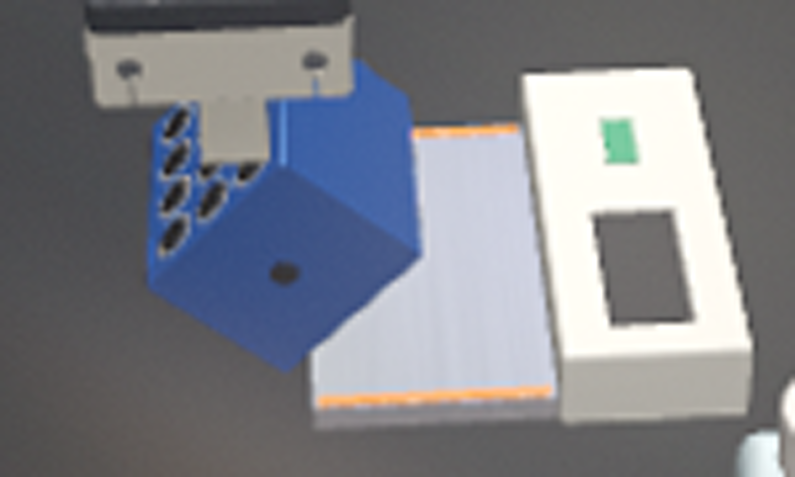

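move_arm --pt "5 0.4 0 -0.1 0 0 0" --pt "5 0.8 0 -0.1 0 0 0" --pt "5 1.2 0 -0.1 0 0 0" --pt "5 1.6 0 0 0 0 0" --pt "5 2 0 0 0 0 0" --pt "5 2.4 0 0 0 0 0" --pt "5 2.4 0 0 0 0 0" --pt "5 2.4 0 0 0 0 0"

```text
clock: 7.55
tool_pos: [0.5782, -0.0478, 0.0895]
orientation: [180.0, 0.0, -4.1]
force: [0.2, -0.3, 0.4]
opening: 0.0501
```

```bash
python3 snap.py e side,top
```

```text
7.55 [ 0.5782 -0.0478  0.0895] [180.    0.   -4.1] [ 0.2 -0.3  0.4]
```

View pics/e_side.png

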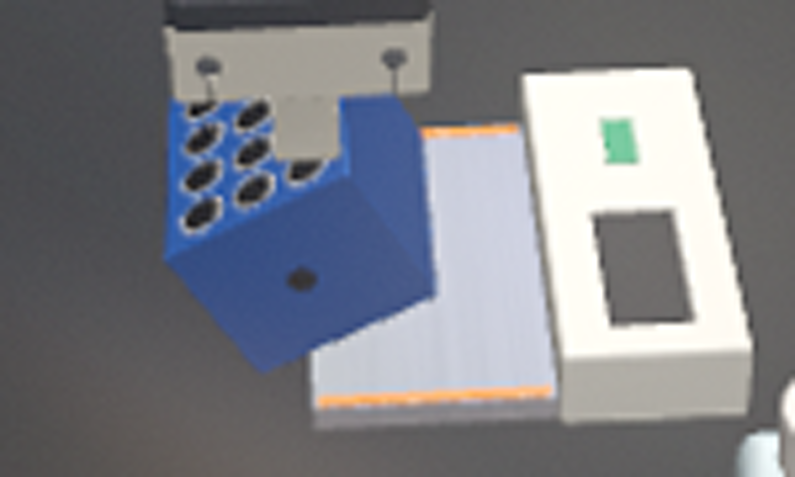

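move_arm --pt "5 0.4 0 0 0 0 0" --pt "5 0.8 0 0 0 0 0" --pt "5 1.2 0 0 0 0 0" --pt "5 1.6 0 0 0 0 0" --pt "5 2 0 0 0 0 0" --pt "5 2.4 0 0 0 0 0" --pt "5 2.4 0 0 0 0 0" --pt "5 2.4 0 0 0 0 0"

```text
clock: 8.65
tool_pos: [0.6021, -0.0495, 0.0895]
orientation: [180.0, 0.0, -4.1]
force: [-0.1, 0.0, 0.5]
opening: 0.05
```

```bash
python3 snap.py f side,top
```

```text
8.65 [ 0.6021 -0.0495  0.0895] [180.    0.   -4.1] [-0.1  0.   0.5]
```

View pics/f_side.png

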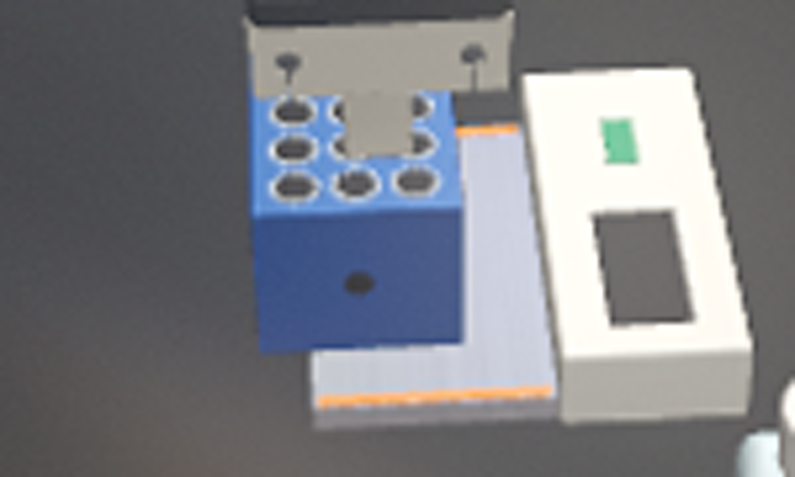

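move_arm --pt "5 0 0 -2 0 0 0" --pt "5 -2.5 0 -2 0 0 0" --pt "5 -6 0 -2 0 0 0" --pt "5 -9 0 -1.5 0 0 0" --pt "5 -9 0 2 0 0 0" --pt "5 -9 0 5 0 0 0" --pt "5 -9 0 5.5 0 0 0" --pt "5 -9 0 5.5 0 0 0"

```text
clock: 9.75
tool_pos: [0.5128, -0.0431, 0.0349]
orientation: [180.0, 0.0, -4.1]
force: [0.1, 0.3, 0.5]
opening: 0.05
```

```bash
python3 snap.py g side,top
```

```text
9.75 [ 0.5128 -0.0431  0.0349] [180.    0.   -4.1] [0.1 0.3 0.5]
```

View pics/g_side.png

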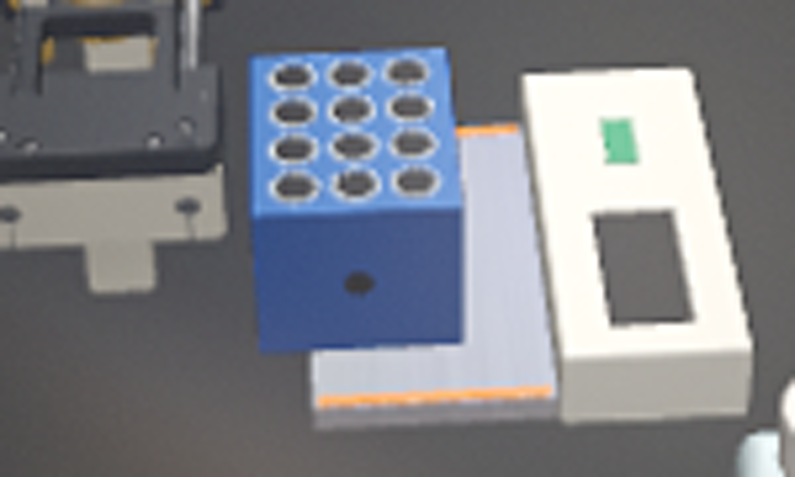

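View pics/g_top.png

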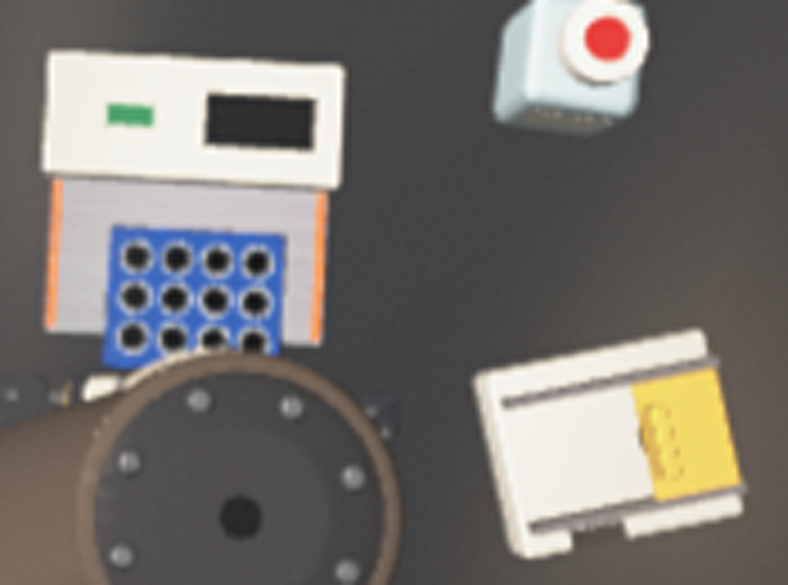

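move_arm --pt "5 1.2 0 0 0 0 0" --pt "5 2.4 0 0 0 0 0" --pt "5 3.2 0 0 0 0 0" --pt "5 4 0 0 0 0 0" --pt "5 4.7 0 0 0 0 0" --pt "5 5.3 0 0 0 0 0" --pt "5 5.8 0 0 0 0 0" --pt "5 6.2 0 0 0 0 0"

```text
clock: 10.85
tool_pos: [0.5745, -0.0475, 0.0343]
orientation: [180.0, 0.0, -4.1]
force: [-1.8, 0.3, -1.5]
opening: 0.0499
```

move_arm --pt "5 0.1 0 0 0 0 0" --pt "5 0.2 0 0 0 0 0" --pt "5 0.3 0 0 0 0 0" --pt "5 0.4 0 0 0 0 0" --pt "5 0.5 0 0 0 0 0" --pt "5 0.6 0 0 0 0 0" --pt "5 0.7 0 0 0 0 0" --pt "5 0.7 0 0 0 0 0"

```text
clock: 11.85
tool_pos: [0.5773, -0.0479, 0.0343]
orientation: [180.0, 0.4, -4.2]
force: [-16.0, 5.5, 9.2]
opening: 0.0497
```

move_arm --pt "5 0.1 0 0 0 0 0" --pt "5 0.2 0 0 0 0 0" --pt "5 0.2 0 0 0 0 0" --pt "5 -0.3 0 0 0 0 0" --pt "5 -1.5 0 0 0 0 0" --pt "5 -3 0 0 0 0 0" --pt "5 -5 0 0 0 0 0" --pt "5 -6 0 -5 0 0 0"

```text
clock: 12.85
tool_pos: [0.5176, -0.0442, 0.0822]
orientation: [179.9, 0.4, -4.1]
force: [1.9, 0.2, 1.3]
opening: 0.05
```

```bash
python3 snap.py i side,top
```

```text
12.85 [ 0.5176 -0.0442  0.0822] [179.9   0.4  -4.1] [1.9 0.2 1.3]
```

View pics/i_side.png

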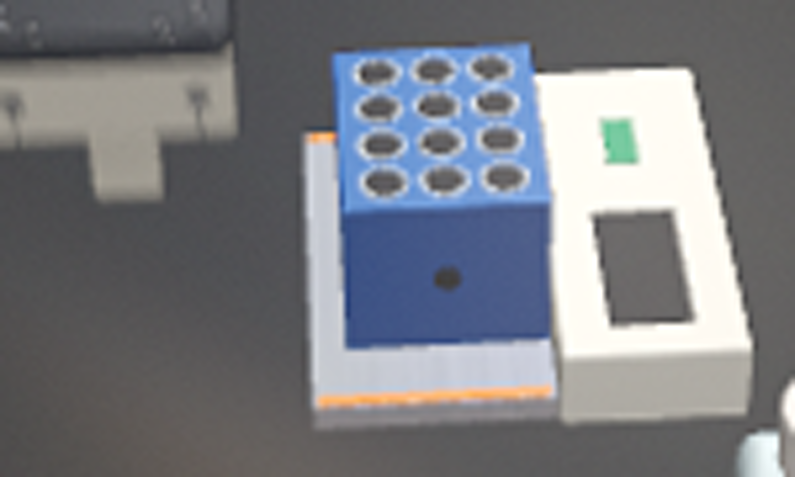

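View pics/i_top.png

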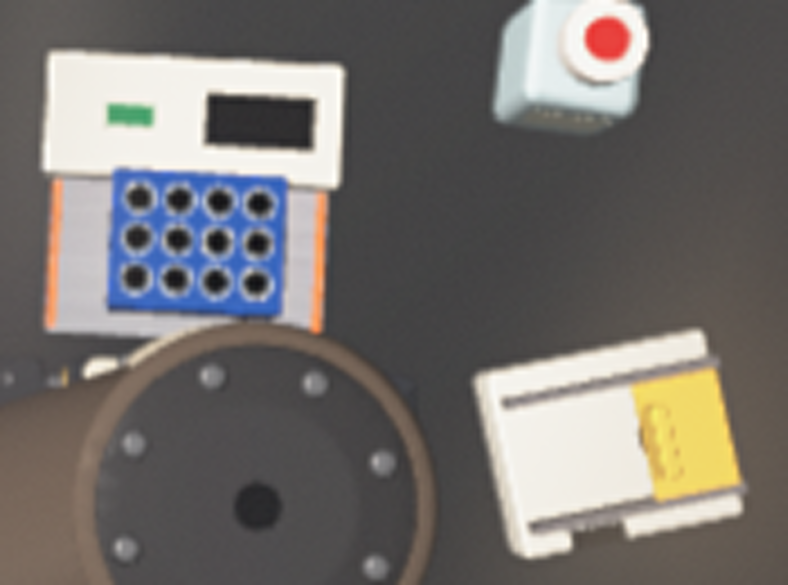

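Block appears flush at the stop. Fit its pose, and plan the catch move.

```bash
python3 - <<'E'
from h import *
d=pickle.load(open("i.pkl","rb"));T=d["top"];S=d["side"]
t=lambda u,v:(T,crop(u,v,285,150,4.5)); a=lambda u,v:(S,crop(u,v,240,185,5.3))
mk=lambda L:[(*p,np.array(X)/1000) for p,X in L]
o=mk([(t(113,169),(36,45,74)),(t(286,179),(36,-45,74)),(t(281,316),(-36,-45,74)),(t(107,304),(-36,45,74)),
(a(333,55),(-36,45,74)),(a(530,45),(36,45,74)),(a(552,204),(36,-45,74)),(a(345,213),(-36,-45,74)),(a(348,347),(-36,-45,10)),(a(548,340),(36,-45,10))])
for k in (o,o[:4],o[4:]):
    p,r=fit(k,[.6,0,0]);c,s=np.cos(np.radians(-4.1)),np.sin(np.radians(-4.1));e=p[:2]-[.5766,-.047]
    print(p[:2],np.degrees(p[2]),"warmer:",c*e[0]+s*e[1],-s*e[0]+c*e[1])
# tool plan
cur=wpt(-.0646+.069-.06+.002-.002,0,.085); print("cur est",cur)
X=(.5158,-.2722,9.5)
for n,l in dict(tab0=(0,-.0128),tabpre=(0,-.055),tabend=(0,.038),btn=(0,-.035)).items(): print(n,[round(float(v),4) for v in wpt(*l,.09,W=X)])
E
```

```text
[ 0.62428002 -0.05294643] -4.100357049176238 warmer: 0.04798315531839323 -0.002522210797441157
[ 0.62339389 -0.05443408] -4.315339984415318 warmer: 0.04720565010854386 -0.004069409282525552
[ 0.62477086 -0.05122907] -4.026765886063447 warmer: 0.04834994838765068 -0.0007741494815944319
cur est [np.float64(0.5211422924690395), np.float64(-0.04302474209510267), 0.085]
tab0 [0.5179, -0.2848, 0.09]
tabpre [0.5249, -0.3264, 0.09]
tabend [0.5095, -0.2347, 0.09]
btn [0.5216, -0.3067, 0.09]
```

```bash
python3 - <<'E'
from h import *
c=wpt(-.0556,0,.085);print(rel(c,-4.1,[.5178,-.285,.16],9.5))
from plant import sensors;o=sensors.get_obs();print(o["tool_pos"],o["force"].round(1))
E
```

```text
[1.4, 24.16, -7.5, np.float64(-0.237)]
[ 0.5233604  -0.04320052  0.08918317] [ 0.8 -0.   0.9]
```

move_arm --pt "3 0 0 -4 0 0 0" --pt "3 0.3 3 -7.5 0 0 0" --pt "3 0.6 7 -7.5 0 0 -0.06" --pt "3 0.9 12 -7.5 0 0 -0.12" --pt "3 1.2 17 -7.5 0 0 -0.18" --pt "3 1.4 21 -7.5 0 0 -0.237" --pt "3 1.4 24.2 -7.5 0 0 -0.237" --pt "3 1.4 24.2 -7.5 0 0 -0.237"

```text
clock: 13.95
tool_pos: [0.5176, -0.2878, 0.1593]
orientation: [180.0, -0.0, 9.3]
force: [-0.8, 0.3, 0.1]
opening: 0.0301
```

```bash
python3 snap.py j side,wrist box
```

```text
13.95 [ 0.5176 -0.2878  0.1593] [180.   -0.    9.3] [-0.8  0.3  0.1]
```

View pics/j_side.png

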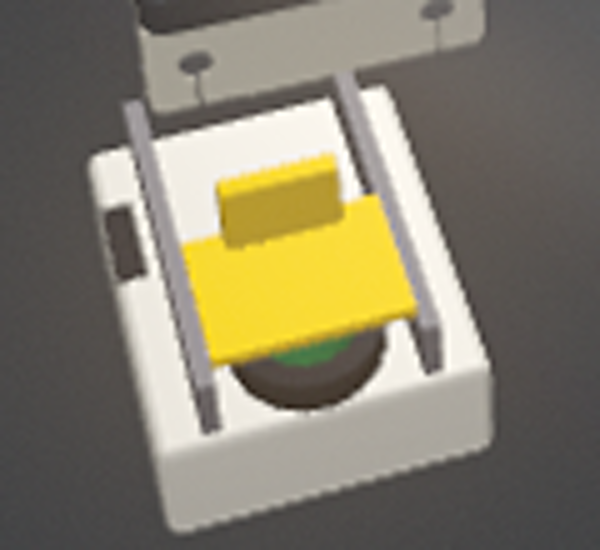

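View pics/j_wrist.png

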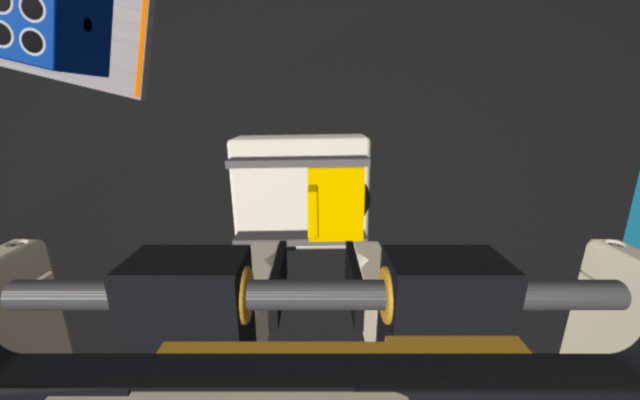

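move_arm --pt "3 0 0 4 0 0 0" --pt "3 0 0 7 0 0 0" --pt "3 0 0 8.2 0 0 0" --pt "3 0 0 8.2 0 0 0" --pt "3 0 -0.8 8.2 0 0 0" --pt "3 0 -1.6 8.2 0 0 0" --pt "3 0 -2.4 8.2 0 0 0" --pt "3 0 -3.2 8.2 0 0 0"

```text
clock: 15.05
tool_pos: [0.5132, -0.254, 0.0782]
orientation: [180.0, -0.1, 9.5]
force: [1.1, -1.7, 1.2]
opening: 0.0301
```

move_arm --pt "3 0 -0.6 0 0 0 0" --pt "3 0 -1.2 0 0 0 0" --pt "3 0 -1.8 0 0 0 0" --pt "3 0 -2.2 0 0 0 0" --pt "3 0 -2.6 0 0 0 0" --pt "3 0 -2.9 0 0 0 0" --pt "3 0 -3.1 0 0 0 0" --pt "3 0 -3.3 0 0 0 0"

```text
clock: 16.05
tool_pos: [0.5077, -0.2245, 0.0775]
orientation: [179.8, 0.0, 9.5]
force: [4.4, -26.9, -11.5]
opening: 0.0304
```

```bash
python3 snap.py k side,wrist box
```

```text
16.05 [ 0.5077 -0.2245  0.0775] [179.8   0.    9.5] [  4.4 -26.9 -11.5]
```

View pics/k_side.png

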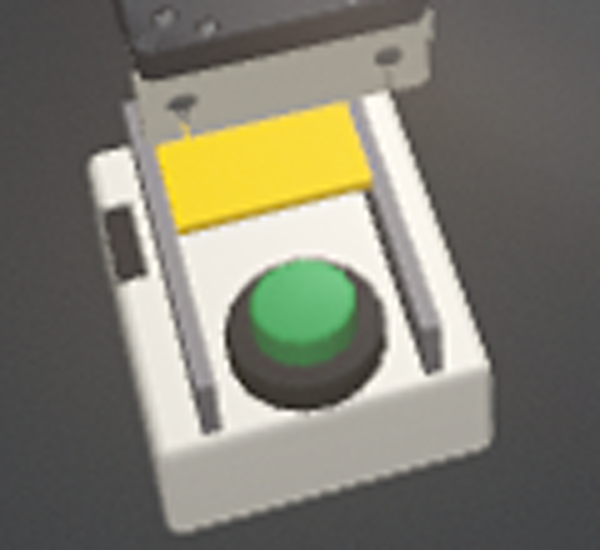

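```bash
python3 - <<'E'
from h import *
S=pickle.load(open("k.pkl","rb"))["side"]
uv=crop(303,290,215,270,5)
r=least_squares(lambda p:proj(S,[[p[0],p[1],.062]])[0]-uv,[.5,-.3]);print(r.x)
c=abs_(abs_(wpt(-.0556,0,.085),-4.1,[1.4,24.2,-7.5],-.237)[:3],9.5,[0,-6.5,8.2]);print(c)
for t in (r.x,[.5216,-.3067]): print(rel(c[:3],9.48,[*t,.11],9.48))
E
```

```text
[ 0.52146803 -0.30335649]
[np.float64(0.5071), np.float64(-0.2213), np.float64(0.078), np.float64(9.5)]
[0.07, 8.33, -3.2, np.float64(-0.0)]
[0.02, 8.66, -3.2, np.float64(-0.0)]
```

move_arm --pt "3 0 0.8 0 0 0 0" --pt "3 0 1 -1 0 0 0" --pt "3 0 1 -4 0 0 0" --pt "2 0 3 -4 0 0 0" --pt "1 0 5.5 -4 0 0 0" --pt "0 0 8.5 -4 0 0 0" --pt "0 0 8.5 -4 0 0 0" --pt "0 0 8.5 -2 0 0 0"

```text
clock: 17.15
tool_pos: [0.5222, -0.3063, 0.0985]
orientation: [179.9, -0.1, 9.4]
force: [-0.7, 0.0, -0.1]
opening: 0.0005
```

```bash
python3 snap.py l side,top box
```

```text
17.15 [ 0.5222 -0.3063  0.0985] [ 1.799e+02 -1.000e-01  9.400e+00] [-0.7  0.  -0.1]
```

View pics/l_side.png

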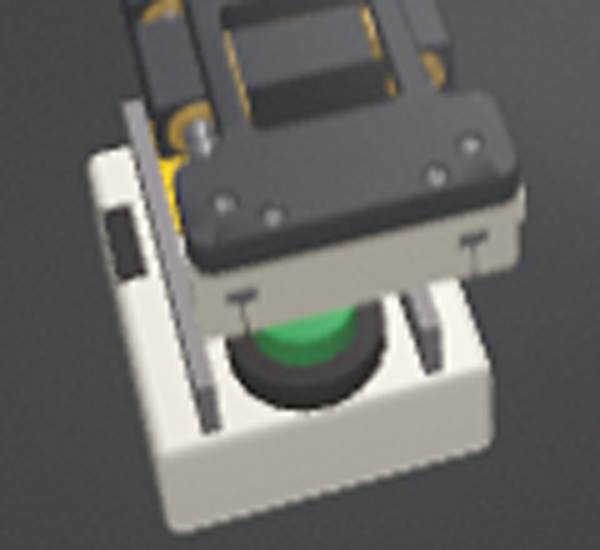

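move_arm --pt "0 0 0 1.5 0 0 0" --pt "0 0 0 2.8 0 0 0" --pt "0 0 0 3.4 0 0 0" --pt "0 0 0 3.7 0 0 0" --pt "0 0 0 3.9 0 0 0" --pt "0 0 0 4.1 0 0 0" --pt "0 0 0 4.2 0 0 0" --pt "0 0 0 4.3 0 0 0"

```text
clock: 18.25
tool_pos: [0.5214, -0.3059, 0.056]
orientation: [180.0, -0.0, 9.5]
force: [-5.6, 6.1, 19.3]
opening: 0.0005
```

move_arm --pt "0 0 0 0.1 0 0 0" --pt "0 0 0 0.1 0 0 0" --pt "0 0 0 -1 0 0 0" --pt "0 0 0 -4 0 0 0" --pt "0 0 0 -9 0 0 0" --pt "0 -3 0 -14 0 0 0" --pt "0 -6 0 -16 0 0 0" --pt "0 -8 0 -16 0 0 0"

```text
clock: 19.25
tool_pos: [0.4426, -0.3196, 0.2166]
orientation: [179.9, -0.2, 9.5]
force: [0.5, -0.2, -0.8]
opening: 0.0003
```

```bash
python3 snap.py m side,top; cp pics/m_side.png pics/m_sideA.png; python3 snap.py n side box
```

```text
19.25 [ 0.4426 -0.3196  0.2166] [179.9  -0.2   9.5] [ 0.5 -0.2 -0.8]
19.35 [ 0.4408 -0.319   0.2143] [-180.    -0.     9.4] [ 1.  -0.3 -0.3]
```

View pics/m_sideA.png

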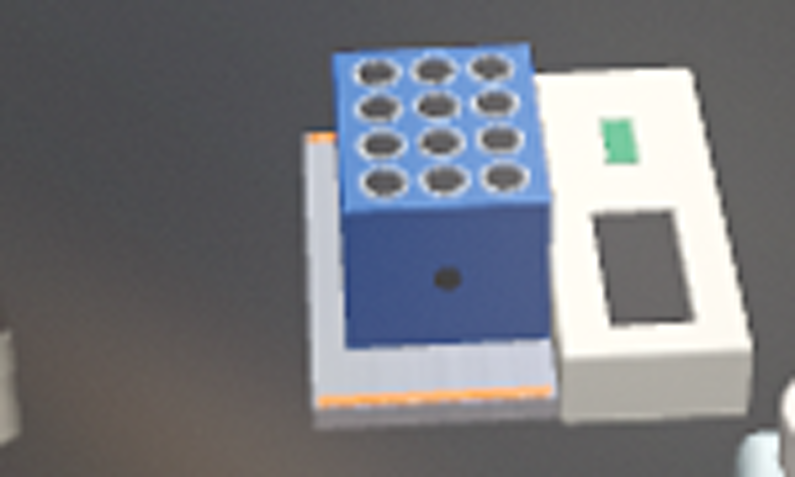

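View pics/n_side.png

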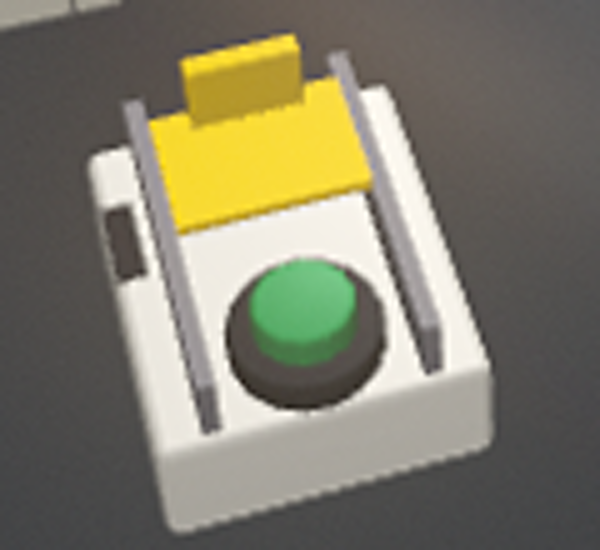

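View pics/m_top.png

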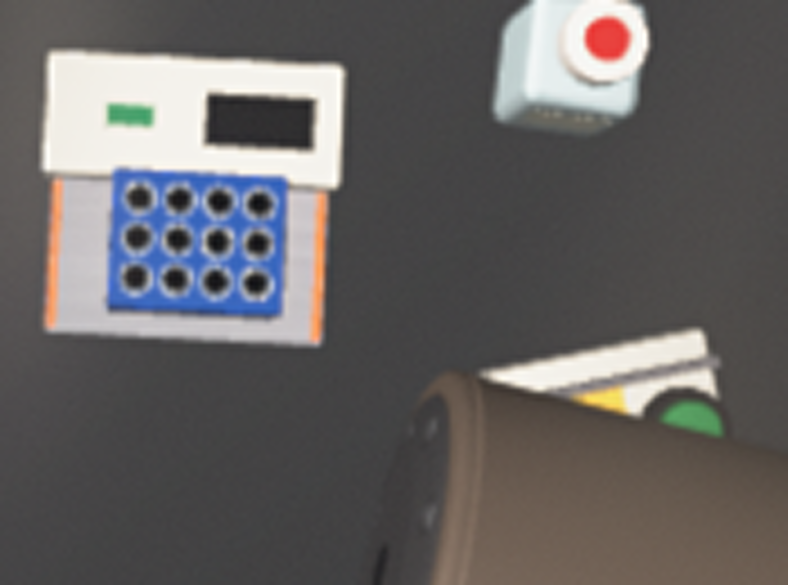

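Everything's in place: the block is home, the catch is open, the button is back up, the bottle hasn't moved and the arm is clear. I'm handing the job in.

```bash
python3 - <<'E'
from plant import job
print(job.close_job())
E
```

```text
the job is handed in; nothing more can be done
None
```

The job is done and handed in at about 19.4 s of the 61 s allowed; no verdict was reported.

- **Block:** I pushed it against the plate's edge and tipped it over with open fingertips, then pushed it home. At about 60° it had slid back and come to rest on the plate edge and bench, so a second forward push finished the tip. Fitted from both cameras, its centre ended 36 mm in front of the stop and about 2.5 mm off the middle, square within about 0.2°. The last pictures showed it unmoved.
- **Catch:** I slid it to its end stop, where the wrist force rose to about 27 N. It stayed open.
- **Button:** I pressed it until the fingertips were 56 mm above the bench, which is the full 6 mm of travel, with about 19 N against it. It had sprung back in the last picture.
- **Bystanders and arm:** The bottle looks the same as at the start. I never went near the tip box or tube rack after passing over that side, but I did not check them again in the last pictures. The arm ended clear of everything.

The top and side cameras differed by 3 to 5 mm sideways throughout, so I used the combined fits. None of the checks I made failed.

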